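# Fit the sprung hanging bar into the stall's display stand

## Task

Fit the long sprung hanging bar into the wooden display stand: pinch its two black tabs together to shorten it, lower it tabs-up between the two uprights, and let it spring out so that both ends sit in the recesses on the uprights' inner faces. Leave the shorter spare bar where it lies, and let go of the long one at the end.

Things in the scene. Friction and masses are not known exactly. Their poses are not given: they have to be found in the camera images.
- bar_centre (a point): Long sprung bar: point between its 2 black tabs, 31 mm over its underside. x along bar, z up; fixed to the tube (-x) half. Tube 18 mm square; length 204 mm. Tabs 18-62 mm over the underside, 26 wide (y), 66 mm over outer faces; pinching (3-9 N) closes them to 24 mm, a firm stop. End tongues 18 wide, 10 high, middle 9 mm over the underside. Lies tabs up; about 0.2 kg. A like-sized batten has no tabs.
- bar_rod (a joint): How far the long bar's rod half (+x) is pushed into the tube half, m: 0 = free (204 mm long), 0.042 = fully pinched (162 mm), about 0.004 when it sits in the stand. Pinched evenly, its middle stays half-way between the tabs.
- seat (a point): Fixed stand: midpoint between its recess centres, 80 mm over the table. x from upright to upright, z up. Uprights 70 mm wide (y), tops 115 mm over the table, inner faces 182 mm apart, space above and between open. Recess in each inner face: 46 wide (y), 30 high, 9 deep (brass dots outside mark its level). Base 250 x 80 x 15 mm. The bar fits either way round and drops to the recess's lower edge.
- short_bar_centre (a point): Spare sprung bar, the same make but only 144 mm long, too short for this stand: point between its tabs, 31 mm above its underside, x along it. To be left alone.

How it is judged:
By the outcome, as a careful person would: the job done as asked, in the order asked, and still so for the second after the job is handed in, with the robot touching nothing.
It also fails if it takes over 42 s, if anything falls off the work surface, if the arm or the gripper's body presses on something with over 40 N, if the wrist force passes 120 N, or if a joint passes its speed limit or range.

## Robot

A 7-joint arm with a two-finger parallel gripper is mounted at the origin on the work surface. World frame = base frame: x ahead of the robot, y to its left, z up, the work surface at z = 0. Lengths are in m, angles in rad, forces in N, time in s.
With the tool pointing down it reaches from about 0.425 to 0.875 m from the base axis. Payload 8.4 kg.
Tool frame: the origin (TCP) lies at the very end of the fingers, on their centre line; the grasp point (between the pads) lies grasp_offset behind it (grasp_offset is the distance from the TCP to the grasp point, in m); z points along the fingers, y is the line along which they close (so a half turn about z gives the same grasp; the last joint's range is limited). The gripper opens to 85 mm and grips with 20 to 120 N. Pads are 22 mm wide; open, the fingers measure 114 mm over their backs; the gripper's body (76 mm by 85 mm) begins 54 mm behind the grasp point. The pads swing forward as they close: fully open they stand 13 mm farther back than shut.
Start: joints at [-1.28, 0.333, 0.04, 1.465, -0.013, 1.343, -0.059], TCP at [0.247, 0.601, 0.231] pointing down, gripper open.
Joint ranges: [-2.58, 2.58], [-0.38, 2.09], [-1.3, 1.39], [0.25, 2.4], [-1.5, 4.64], [0.08, 2.09], [-2.65, 2.65]. Speed limits (rad/s): [2.22, 2.22, 2.79, 2.79, 3.14, 3.14, 3.14].

## Interface

Orientations are given as a 3x3 rotation matrix whose columns are the frame's x, y, z axes.
In Python, from plant import * gives the robot as it stands. The module is installed in compiled form; this text tells all that it offers.
- The arm moves only by the shell command python3 -m crank 'ROWS' [FORCE]. ROWS is JSON, a list of rows, each an object with "turn": the turn, a rotation vector about the world's x, y, z in rad, a list of three; "linear": the shift along the world's x, y, z in mm, a list of three; "grip": the gripper's target within -1 to 1 (shut at 1, half-way at 0, fully open at -1). A call has 1 to 12 rows; each row is the pose to reach, as a shift and turn from the pose commanded when the call began; what a row does not reach only later rows make up. A row lasts 1/10 s, in which the tool goes at most 50 mm and 8.59 degrees, less where a joint would pass 70% of its speed; a pose out of reach is approached as far as the arm can. A call with a gripper value outside its range is refused whole. The fingers move at their own pace and stop on an object; FORCE is the grip in N (left out, the last holds). Time passes only in rows, so rows that repeat a pose let the fingers close. It gives the time, the measured TCP pose, the force, the opening and the grip force at its end, in the units of the state.
- get_obs(): the state, without advancing time (a new reading comes with each control period).
- capture(name): name is "scene" or "top" or "wrist"; returns the picture (420x560x3 uint8, red, green, blue); there is no depth.
- calibration(name): a dict with "mtx" (3x3 intrinsics, pixels), "dist" ([k1, k2, p1, p2, k3] as OpenCV has them; the pictures are not rectified), "R" (3x3) and "t" (3): a world point X has camera coordinates R X + t. Camera axes: x right, y down, z forward; pixel columns grow to the right and rows downward; lengths in m; the calibration is good to about 2 mm. A picture is of the moment at which its call begins: read the wrist's pose just before it. calibration takes no time and is no camera call; for the wrist camera it gives the pose at the moment of the call.
- finish_job(): hands the job in; it is judged then, once.
Trained networks look in the newest picture that a camera, given by its name, has taken for a name from the list of things; names that differ only in an ending like _2 or _b are one class to them, and where a whole thing is asked for, a point or a joint stands for the part that bears it (a point fixed in the world has none). Each returns a list of dicts, best first, with "conf" (0 to 1); they miss things now and then, are a little off and sometimes report something else, mostly with a low value. They report only what shows in the picture. A call takes as long as a camera call.
- boxes_of(thing, camera): "position" ([x, y, z] in m, in world coordinates, good to about 4 mm: the middle of the surface that is visible of it).
- silhouettes(thing, camera): "mask" (420x560 bool, what is visible of it).
The state is a dict: "time": time; "q": joint angles; "joint_vel": joint speeds; "effort": joint torques, N m; "ee_pos": TCP position; "ee_rot": TCP orientation; "contact_force": force on the tool from outside, world axes, zero at the start; "torque": the same for the moment, N m; "grip_width": finger opening in m; "grasp_force": force on a finger pad.
Only numpy, scipy, OpenCV 4.12 (cv2) and the standard library are available. Lean on these libraries where they do the work, as an engineer would, in place of code of your own. Each camera call takes 0.05 s, during which the arm holds its last target. There are 200 camera calls.

## Working session

There is one attempt and no reset: what is moved stays moved. The work goes in short steps, Python scripts to look and compute and a shell command to move; the robot and the scene stay as the last step left them, time stands still between calls to the robot, and variables do not carry over. Pictures are saved under pics/ and viewed, at most 11 in all, crops included, and the job is handed in when it is done.

```bash
mkdir -p pics; python3 - <<'E'
from plant import *
import cv2,numpy as np
o=get_obs();print({k:np.round(v,3).tolist() for k,v in o.items()})
try: print(grasp_offset)
except Exception as e: print(e)
for c in ["scene","top"]:
    im=capture(c);cv2.imwrite(f"pics/{c}0.png",im[...,::-1])
    for t in ["bar_centre","bar_rod","short_bar_centre","seat"]:
        try:print(c,t,[(np.round(d["position"],3).tolist(),round(d["conf"],2)) for d in boxes_of(t,c)])
        except Exception as e: print(t,e)
    k=calibration(c);print(np.round(-np.array(k["R"]).T@k["t"],3))
E
```

```text
{'time': 0.0, 'q': [-1.28, 0.334, 0.04, 1.466, -0.013, 1.343, -0.059], 'joint_vel': [-0.001, 0.001, -0.0, -0.002, 0.0, -0.001, 0.001], 'effort': [-0.0, -65.855, 1.365, -40.557, 0.017, 0.013, 0.0], 'ee_pos': [0.247, 0.601, 0.23], 'ee_rot': [[-0.925, 0.38, -0.001], [0.38, 0.925, -0.002], [-0.0, -0.002, -1.0]], 'contact_force': [-0.039, -0.533, 0.457], 'torque': [-0.025, 0.028, -0.022], 'grasp_force': 0.0, 'grip_width': 0.085}
0.0187
scene bar_centre [([0.473, -0.217, 0.02], 0.75)]
scene bar_rod [([0.478, -0.207, 0.015], 0.63)]
scene short_bar_centre [([0.452, 0.003, 0.017], 0.73)]
scene seat [([0.636, 0.05, 0.016], 0.77)]
[0.942 0.259 0.646]
top bar_centre [([0.469, -0.249, 0.02], 0.96)]
top bar_rod [([0.476, -0.211, 0.02], 0.69)]
top short_bar_centre [([0.445, 0.001, 0.012], 0.55)]
top seat [([0.624, 0.059, 0.013], 0.68)]
[ 0.452 -0.003  0.802]
```

View pics/top0.png

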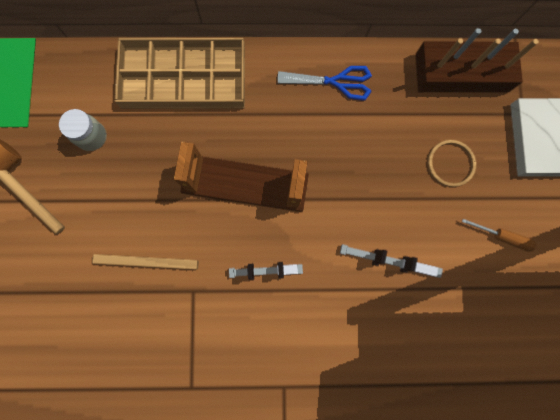

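View pics/scene0.png

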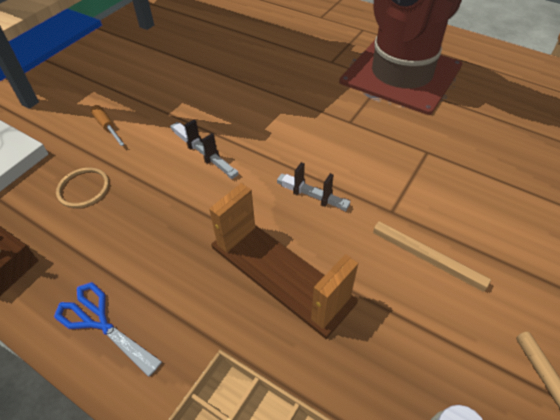

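```bash
python3 - <<'E'
import cv2,numpy as np
im=cv2.imread("pics/top0.png")
a=cv2.resize(im[135:220,165:315],None,fx=5,fy=5,interpolation=cv2.INTER_CUBIC)
b=cv2.resize(im[238:283,330:450],None,fx=6.25,fy=6.25,interpolation=cv2.INTER_CUBIC)
b=b[:170*6]; h=np.zeros((min(600,a.shape[0]),750,3),np.uint8)
cv2.imwrite("pics/crop1.png",a);
cv2.imwrite("pics/crop2.png",np.clip(b*1.5,0,255).astype(np.uint8))
E
```

```text
(no output)
```

View pics/crop1.png

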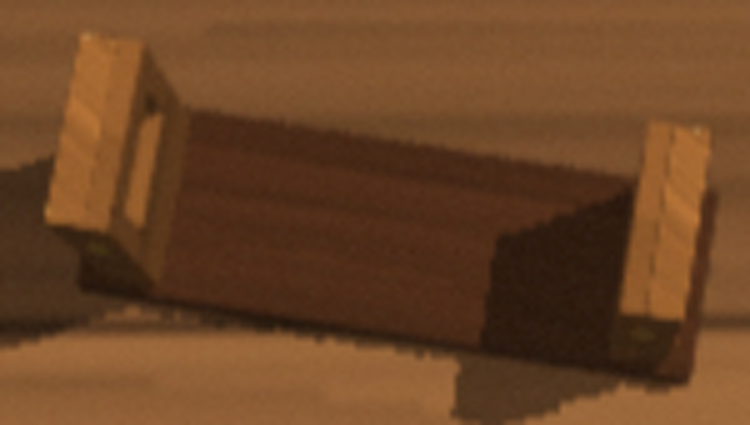

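View pics/crop2.png

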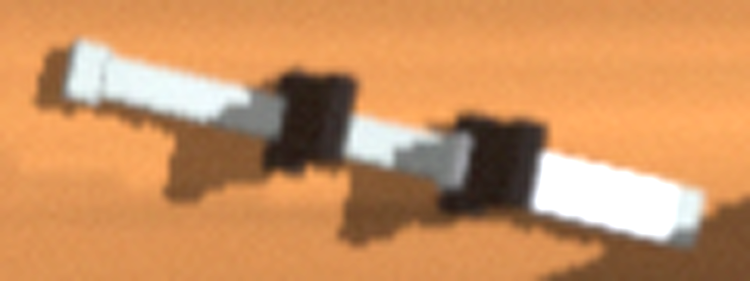

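The stand's upright tops are at crop corners (82,35)…(47,222) and (650,122)…(682,320). The bar's ends are at (71,69) and (698,217) of its crop, with the tabs around (312,118) and (497,163).

```bash
cat > h.py <<'E'
import numpy as np,cv2
from plant import *
def back(px,z,cam,k=None):
    k=k or calibration(cam);R=np.array(k["R"]);t=np.array(k["t"]).ravel()
    u=cv2.undistortPoints(np.array(px,float).reshape(-1,1,2),np.array(k["mtx"],float),np.array(k["dist"],float)).reshape(-1,2)
    d=np.c_[u,np.ones(len(u))]@R;c=-R.T@t
    return c+d*((z-c[2])/d[:,2])[:,None]
E
python3 - <<'E'
from h import *
A=np.array([[82,35],[143,40],[110,230],[47,222],[650,122],[711,128],[682,320],[622,312]])/5+[165-.4,135-.4]
P=back(A,.115,"top");print(np.round(P,4).tolist())
m=P[:,:2].mean(0);a=P[:4].mean(0)-P[4:].mean(0);print("seat",m,np.degrees(np.arctan2(a[1],a[0])),np.hypot(*a[:2]))
# all edges angle
for i,j in((1,4),(2,7),(0,5),(3,6)):
  e=P[i]-P[j];print(np.degrees(np.arctan2(e[1],e[0])),np.hypot(*e[:2]))
B=np.array([[77,40],[65,98],[703,190],[693,245]])/6.25+[330-.42,238-.42]
Q=back(B,.014,"top");a=Q[:2].mean(0)-Q[2:].mean(0)
print("bar",Q.mean(0),np.degrees(np.arctan2(a[1],a[0])),np.hypot(*a[:2]))
T=back(np.array([[320,75],[497,118],[545,125],[530,210]])/6.25+[330-.42,238-.42],.062,"top");print(T)
E
```

```text
[[0.6777, 0.1553, 0.115], [0.6758, 0.1336, 0.115], [0.6067, 0.1437, 0.115], [0.6097, 0.1658, 0.115], [0.6448, -0.0465, 0.115], [0.6425, -0.0682, 0.115], [0.5733, -0.0566, 0.115], [0.5763, -0.0356, 0.115]]
seat [0.62585035 0.04892573] 80.61771629896423 0.2040713100372032
80.23990902638945 0.18274623635479365
80.36946041130253 0.18191518464651207
81.04032240568809 0.22621261723250327
80.70025334556718 0.22542326971888327
bar [ 0.46584087 -0.24063848  0.014     ] 76.13425581320627 0.20354236559080577
[[ 0.48538417 -0.20779814  0.062     ]
 [ 0.47209438 -0.26030253  0.062     ]
 [ 0.46986957 -0.2746194   0.062     ]
 [ 0.44487087 -0.26869467  0.062     ]]
```

```bash
python3 -m crank '[{"linear":[50,-30,0],"turn":[0,0,0.05],"grip":-1},{"linear":[90,-60,0],"turn":[0,0,0.1],"grip":-1},{"linear":[130,-90,0],"turn":[0,0,0.148],"grip":-1},{"linear":[165,-125,0],"turn":[0,0,0.148],"grip":-1},{"linear":[190,-165,0],"turn":[0,0,0.148],"grip":-1},{"linear":[210,-210,0],"turn":[0,0,0.148],"grip":-1},{"linear":[220,-255,0],"turn":[0,0,0.148],"grip":-1},{"linear":[225,-300,0],"turn":[0,0,0.148],"grip":-1},{"linear":[230,-345,0],"turn":[0,0,0.148],"grip":-1},{"linear":[235,-390,0],"turn":[0,0,0.148],"grip":-1},{"linear":[240,-435,0],"turn":[0,0,0.148],"grip":-1},{"linear":[240,-480,0],"turn":[0,0,0.148],"grip":-1}]' 40
```

```text
time: 1.7
ee_pos: [0.4873, 0.1192, 0.2316]
ee_rot: [[-0.971, 0.24, 0.001], [0.24, 0.971, 0.0], [-0.001, 0.001, -1.0]]
contact_force: [0.7, -0.2, -0.1]
grip_width: 0.0853
grasp_force: 0.0
```

```bash
python3 -m crank '[{"linear":[-3,-48,0],"turn":[0,0,0],"grip":-1},{"linear":[-6,-96,0],"turn":[0,0,0],"grip":-1},{"linear":[-9,-144,0],"turn":[0,0,0],"grip":-1},{"linear":[-12,-192,0],"turn":[0,0,0],"grip":-1},{"linear":[-15,-240,0],"turn":[0,0,0],"grip":-1},{"linear":[-18,-288,0],"turn":[0,0,0],"grip":-1},{"linear":[-20,-330,-10],"turn":[0,0,0],"grip":-1},{"linear":[-21,-360,-30],"turn":[0,0,0],"grip":-1},{"linear":[-21,-360,-30],"turn":[0,0,0],"grip":-1},{"linear":[-21,-360,-30],"turn":[0,0,0],"grip":-1}]'
python3 - <<'E'
from h import *
k=calibration("wrist");im=capture("wrist");cv2.imwrite("pics/w1.png",im[...,::-1])
o=get_obs();print(o["ee_pos"],np.degrees(np.arctan2(o["ee_rot"][1][1],o["ee_rot"][0][1])))
np.savez("k1.npz",**k)
print([(d["position"],d["conf"]) for d in boxes_of("bar_centre","wrist")])
E
```

```text
time: 2.7
ee_pos: [0.4656, -0.2391, 0.2011]
ee_rot: [[-0.971, 0.241, -0.001], [0.241, 0.971, 0.0], [0.001, -0.0, -1.0]]
contact_force: [0.8, 0.1, 0.7]
grip_width: 0.0853
grasp_force: 0.0
[ 0.46624821 -0.23815312  0.20148959] 76.15842654697505
[([0.4649, -0.2483, 0.015], 0.97)]
```

View pics/w1.png

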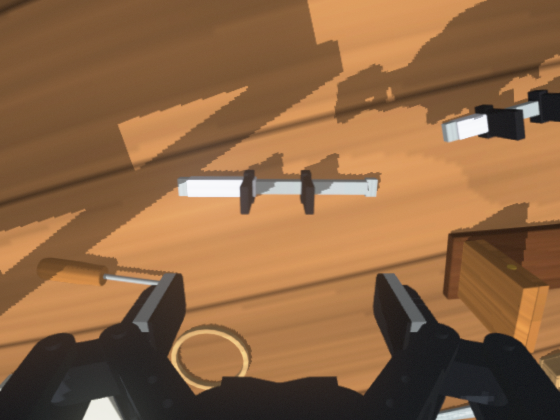

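The wrist view shows the bar level with the jaw line, its ends at about (179,187) and (378,187).

```bash
python3 - <<'E'
from h import *
k=dict(np.load("k1.npz"))
Q=back([[179,187],[378,187]],.014,"wrist",k);a=Q[1]-Q[0]
print(Q.mean(0),np.degrees(np.arctan2(a[1],a[0])),np.hypot(*a[:2]))
E
```

```text
[ 0.46780064 -0.24142276  0.014     ] 76.00351342137559 0.2047694230171846
```

```bash
python3 -m crank '[{"linear":[1,-2,-40],"turn":[0,0,0],"grip":-1},{"linear":[1,-2,-80],"turn":[0,0,0],"grip":-1},{"linear":[1,-2,-115],"turn":[0,0,0],"grip":-1},{"linear":[1,-2,-145],"turn":[0,0,0],"grip":-1},{"linear":[1,-2,-165],"turn":[0,0,0],"grip":-1},{"linear":[1,-2,-176],"turn":[0,0,0],"grip":-1},{"linear":[1,-2,-176],"turn":[0,0,0],"grip":-1}]' 40
python3 -m crank '[{"linear":[0,0,0],"turn":[0,0,0],"grip":0.2},{"linear":[0,0,0],"turn":[0,0,0],"grip":0.4},{"linear":[0,0,0],"turn":[0,0,0],"grip":0.7},{"linear":[0,0,0],"turn":[0,0,0],"grip":1},{"linear":[0,0,0],"turn":[0,0,0],"grip":1},{"linear":[0,0,0],"turn":[0,0,0],"grip":1},{"linear":[0,0,0],"turn":[0,0,0],"grip":1},{"linear":[0,0,0],"turn":[0,0,0],"grip":1}]' 40
```

```text
time: 3.5
ee_pos: [0.467, -0.2396, 0.0247]
ee_rot: [[-0.971, 0.238, -0.001], [0.238, 0.971, 0.001], [0.001, 0.0, -1.0]]
contact_force: [-0.2, 0.4, -0.2]
grip_width: 0.0856
grasp_force: 0.0
time: 4.3
ee_pos: [0.4707, -0.243, 0.0295]
ee_rot: [[-0.971, 0.24, 0.008], [0.24, 0.971, -0.003], [-0.009, -0.001, -1.0]]
contact_force: [-1.7, -1.1, 23.7]
grip_width: 0.0236
grasp_force: 39.7
```

```bash
python3 -m crank '[{"linear":[0,0,10],"turn":[0,0,0],"grip":1},{"linear":[0,0,30],"turn":[0,0,0],"grip":1},{"linear":[0,0,60],"turn":[0,0,0],"grip":1},{"linear":[0,0,100],"turn":[0,0,0],"grip":1},{"linear":[0,0,140],"turn":[0,0,0],"grip":1},{"linear":[0,0,160],"turn":[0,0,0],"grip":1},{"linear":[0,0,160],"turn":[0,0,0],"grip":1},{"linear":[0,0,160],"turn":[0,0,0],"grip":1}]' 60
python3 - <<'E'
from h import *
k=calibration("wrist");im=capture("wrist");cv2.imwrite("pics/w2.png",im[...,::-1])
o=get_obs();print(o["ee_pos"],o["grip_width"],np.degrees(np.arctan2(o["ee_rot"][1][1],o["ee_rot"][0][1])))
np.savez("k2.npz",**k)
im=capture("scene");cv2.imwrite("pics/s2.png",im[...,::-1])
E
```

```text
time: 5.1
ee_pos: [0.467, -0.2405, 0.1855]
ee_rot: [[-0.971, 0.239, 0.001], [0.239, 0.971, 0.001], [-0.001, 0.001, -1.0]]
contact_force: [-1.0, -0.1, -2.3]
grip_width: 0.0224
grasp_force: 59.9
[ 0.46648886 -0.24035548  0.18470738] 0.022485237775273864 76.15666913311627
```

View pics/w2.png

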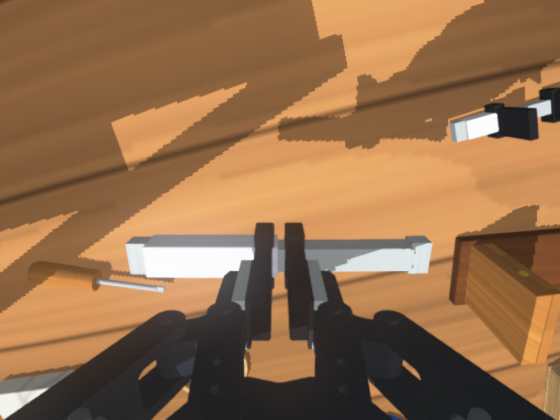

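View pics/s2.png

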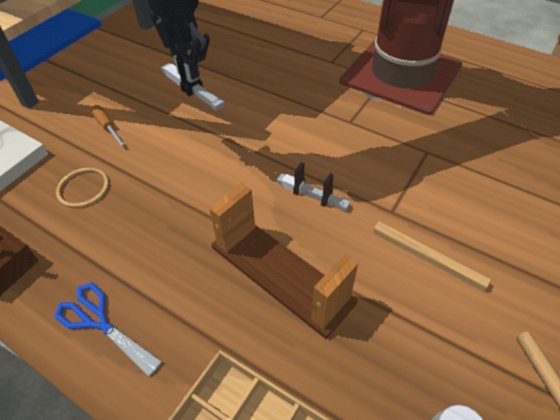

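The bar is held pinched and level, with its tongue ends at about (128,255) and (431,255) in the wrist view. I'll solve its height from its 162 mm length.

```bash
python3 - <<'E'
from h import *
from scipy.optimize import brentq
k=dict(np.load("k2.npz"));px=[[128,255],[431,255]]
f=lambda z:(lambda Q:np.hypot(*(Q[1]-Q[0])[:2]))(back(px,z,"w",k))-.162
z=brentq(f,.05,.25);Q=back(px,z,"w",k);a=Q[1]-Q[0];print(z,Q.mean(0),np.degrees(np.arctan2(a[1],a[0])))
for z in(.17,.175,.18):print(z,back(px,z,"w",k).mean(0),f(z))
E
```

```text
0.1702832443091249 [ 0.46417931 -0.24073774  0.17028324] 76.08603558056004
0.17 [ 0.46431267 -0.24076995  0.17      ] 0.000289310823687855
0.175 [ 0.4619586  -0.24020142  0.175     ] -0.004817778963601027
0.18 [ 0.45960454 -0.23963289  0.18      ] -0.009924868750889937
```

```bash
python3 -m crank '[{"linear":[15,25,10],"turn":[0,0,0.02],"grip":1},{"linear":[35,62,20],"turn":[0,0,0.04],"grip":1},{"linear":[55,98,20],"turn":[0,0,0.06],"grip":1},{"linear":[75,135,20],"turn":[0,0,0.076],"grip":1},{"linear":[95,172,20],"turn":[0,0,0.076],"grip":1},{"linear":[115,208,20],"turn":[0,0,0.076],"grip":1},{"linear":[133,240,20],"turn":[0,0,0.076],"grip":1},{"linear":[148,268,20],"turn":[0,0,0.076],"grip":1},{"linear":[157,284,20],"turn":[0,0,0.076],"grip":1},{"linear":[160,290,15],"turn":[0,0,0.076],"grip":1},{"linear":[160,290,10],"turn":[0,0,0.076],"grip":1},{"linear":[160,290,10],"turn":[0,0,0.076],"grip":1}]'
python3 - <<'E'
from h import *
k=calibration("wrist");im=capture("wrist");cv2.imwrite("pics/w3.png",im[...,::-1])
o=get_obs();print(o["ee_pos"],o["grip_width"],np.degrees(np.arctan2(o["ee_rot"][1][1],o["ee_rot"][0][1])))
np.savez("k3.npz",**k)
E
```

```text
time: 6.4
ee_pos: [0.6259, 0.047, 0.194]
ee_rot: [[-0.986, 0.167, -0.002], [0.167, 0.986, -0.001], [0.002, -0.002, -1.0]]
contact_force: [-0.4, -0.8, -2.0]
grip_width: 0.0229
grasp_force: 59.9
[0.62617037 0.04693008 0.1947412 ] 0.0223297549673599 80.34732395874858
```

View pics/w3.png

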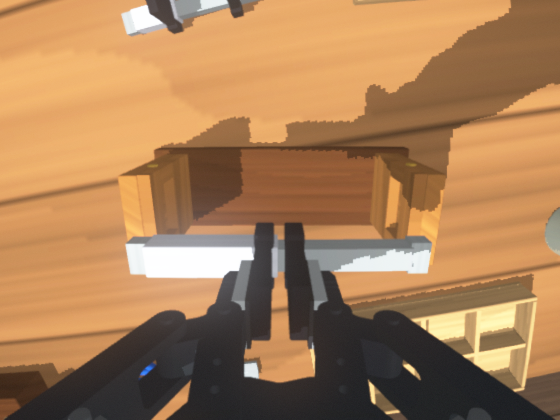

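```bash
python3 - <<'E'
from h import *
k=dict(np.load("k3.npz"))
Q=back([[123,177],[441,175]],.115,"w",k);a=Q[1]-Q[0];u=np.array([np.cos(np.radians(80.5)),np.sin(np.radians(80.5))]);n=np.array([u[1],-u[0]])
print(Q,np.degrees(np.arctan2(a[1],a[0])),np.hypot(*a[:2]),"mid",Q.mean(0))
print("stand mid +/-35mm", Q.mean(0)[:2]+.035*n,Q.mean(0)[:2]-.035*n)
B=back([[128,255],[431,255]],.1797,"w",k);print("bar",B.mean(0))
E
```

```text
[[ 0.57641314 -0.05575731  0.115     ]
 [ 0.61197845  0.16175025  0.115     ]] 80.7135763582174 0.22039608416043005 mid [0.5941958  0.05299647 0.115     ]
stand mid +/-35mm [0.62871579 0.0472198 ] [0.5596758  0.05877314]
bar [0.62256511 0.04648393 0.1797    ]
```

```bash
python3 -m crank '[{"linear":[4,2,0],"turn":[0,0,0],"grip":1},{"linear":[4,2,-20],"turn":[0,0,0],"grip":1},{"linear":[4,2,-45],"turn":[0,0,0],"grip":1},{"linear":[4,2,-65],"turn":[0,0,0],"grip":1},{"linear":[4,2,-82],"turn":[0,0,0],"grip":1},{"linear":[4,2,-94],"turn":[0,0,0],"grip":1},{"linear":[4,2,-98],"turn":[0,0,0],"grip":1},{"linear":[4,2,-98],"turn":[0,0,0],"grip":1},{"linear":[4,2,-98],"turn":[0,0,0],"grip":1}]' 60
python3 - <<'E'
from h import *
im=capture("wrist");a=im[...,::-1];b=capture("scene")[100:370,120:480,::-1]
cv2.imwrite("pics/w4.png",np.hstack([cv2.resize(a,(400,300)),cv2.resize(b,(400,300))]))
E
```

```text
time: 7.35
ee_pos: [0.6316, 0.0511, 0.0983]
ee_rot: [[-0.986, 0.165, 0.001], [0.165, 0.986, 0.0], [-0.001, 0.0, -1.0]]
contact_force: [-0.2, 0.3, -1.4]
grip_width: 0.0224
grasp_force: 59.9
```

View pics/w4.png

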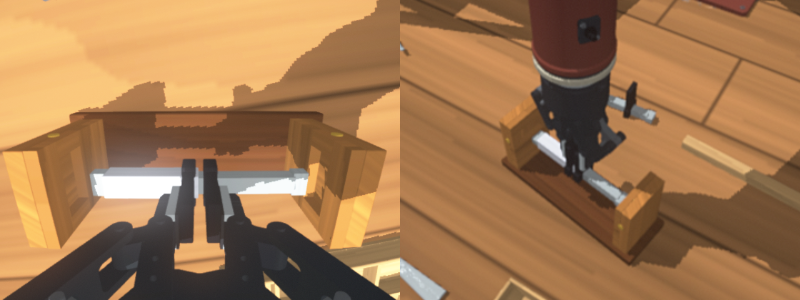

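The bar is between the uprights, level with the recesses and touching nothing. I'll open the fingers gradually and lower the arm to cancel the pads' backward swing.

```bash
python3 -m crank '[{"linear":[0,0,0],"turn":[0,0,0],"grip":0.4},{"linear":[0,0,-1],"turn":[0,0,0],"grip":0.25},{"linear":[0,0,-2],"turn":[0,0,0],"grip":0.1},{"linear":[0,0,-3],"turn":[0,0,0],"grip":-0.03},{"linear":[0,0,-5],"turn":[0,0,0],"grip":-0.15},{"linear":[0,0,-8],"turn":[0,0,0],"grip":-0.25},{"linear":[0,0,-11],"turn":[0,0,0],"grip":-0.35},{"linear":[0,0,-13],"turn":[0,0,0],"grip":-0.42},{"linear":[0,0,-13],"turn":[0,0,0],"grip":-0.42},{"linear":[0,0,-13],"turn":[0,0,0],"grip":-0.42}]' 20
python3 - <<'E'
from h import *
im=capture("wrist");a=im[...,::-1];b=capture("scene")[100:370,120:480,::-1]
cv2.imwrite("pics/w5.png",np.hstack([cv2.resize(a,(400,300)),cv2.resize(b,(400,300))]))
E
```

```text
time: 8.45
ee_pos: [0.631, 0.0505, 0.0843]
ee_rot: [[-0.986, 0.166, -0.0], [0.166, 0.986, -0.001], [-0.0, -0.001, -1.0]]
contact_force: [-0.4, -5.3, 1.1]
grip_width: 0.0612
grasp_force: 2.1
```

View pics/w5.png

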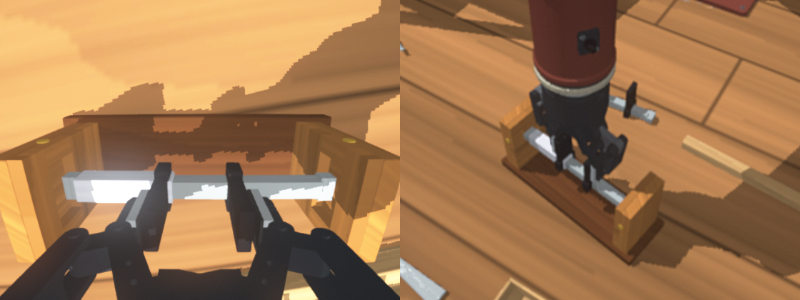

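Both ends are in the recesses. I'll open fully and retreat.

```bash
python3 -m crank '[{"linear":[0,0,-2],"turn":[0,0,0],"grip":-0.6},{"linear":[0,0,-2],"turn":[0,0,0],"grip":-1},{"linear":[0,0,-2],"turn":[0,0,0],"grip":-1},{"linear":[0,0,-2],"turn":[0,0,0],"grip":-1},{"linear":[0,0,10],"turn":[0,0,0],"grip":-1},{"linear":[0,0,30],"turn":[0,0,0],"grip":-1},{"linear":[0,0,60],"turn":[0,0,0],"grip":-1},{"linear":[0,0,100],"turn":[0,0,0],"grip":-1},{"linear":[0,0,140],"turn":[0,0,0],"grip":-1},{"linear":[0,0,150],"turn":[0,0,0],"grip":-1},{"linear":[0,0,150],"turn":[0,0,0],"grip":-1}]'
python3 - <<'E'
from h import *
im=capture("wrist");a=im[...,::-1];b=capture("scene")[150:360,180:460,::-1]
cv2.imwrite("pics/w6.png",np.hstack([cv2.resize(a,(400,300)),cv2.resize(b,(400,300))]))
E
```

```text
time: 9.65
ee_pos: [0.6321, 0.0513, 0.2371]
ee_rot: [[-0.986, 0.165, 0.004], [0.165, 0.986, 0.001], [-0.004, 0.002, -1.0]]
contact_force: [-0.6, -0.3, -1.3]
grip_width: 0.0855
grasp_force: 0.0
```

View pics/w6.png

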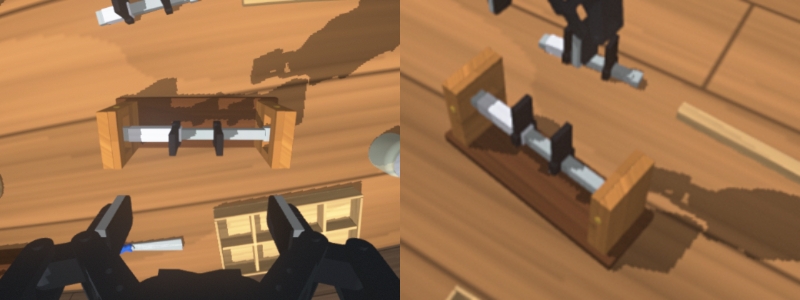

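The bar sits level with its tabs up and both ends in the recesses, the spare is untouched, and the gripper is clear.

```bash
python3 -c "
from plant import *
print(finish_job())"
```

```text
the job is handed in; nothing more can be done
None
```

The long bar is in the stand with its tabs up and both ends in the recesses. The gripper has let go and is clear, the spare bar was left alone, and the job was handed in at about 10 s.

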